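# Put the last two flasks away in the bottle box

### The arm

A 7-joint arm with a two-finger parallel gripper is mounted at the origin on the work surface. World frame = base frame: x ahead of the robot, y to its left, z up, the work surface at z = 0. Lengths are in m, angles in rad, forces in N, time in s.
With the tool pointing down it reaches from about 0.4 to 0.85 m from the base axis. Payload 10.4 kg.
Tool frame: the origin (TCP) lies midway between the tips of the shut fingers; the grasp point (between the pads) lies 19 mm behind it; z points along the fingers, y is the line along which they close (so a half turn about z gives the same grasp; the last joint's range is limited). The gripper opens to 87 mm and grips with 3 to 60 N. Pads are 19 mm wide; open, the fingers measure 117 mm over their backs; the gripper's body (75 mm by 190 mm) begins 51 mm behind the grasp point.
Start: joints at [1.278, 0.332, -0.065, 1.46, 0.022, 1.35, -0.088], TCP at [0.167, -0.602, 0.223] pointing down, gripper open.
Joint ranges: [-2.6, 2.6], [-0.5, 2.12], [-1.47, 1.34], [0.16, 2.42], [-1.27, 4.41], [0.06, 2.06], [-2.6, 2.6]. Speed limits (rad/s): [2.22, 2.22, 2.79, 2.79, 3.14, 3.14, 3.14].

### API

Orientations are given as a unit quaternion [x, y, z, w].
In Python, from bench import sensors, eyes, order gives the robot as it stands.
- The arm moves only by the tool arm_command, never from a script. Its argument "steps" is a list of rows, each an object with "rot": the turn, a rotation vector about the world's x, y, z in degrees, a list of three; "slide": the shift along the world's x, y, z in m, a list of three; "grip": the opening, from 0 (shut) to 1 (fully open). A call has exactly 8 rows; each row shifts and turns the commanded pose from where the row before left it; what a row does not reach is not made up. A row lasts 1/8 s, in which the tool goes at most 62.5 mm and 10.7 degrees, less where a joint would pass 70% of its speed; a pose out of reach is approached as far as the arm can. A call with a gripper value outside its range is refused whole. The fingers move at their own pace and stop on an object; "newtons" is the grip in N (left out, the last holds). Time passes only in rows, so rows that do not move let the fingers close, or fill a call up. It gives the time, the measured TCP pose, the force, the opening and the grip force at its end, in the units of the state.
- sensors.read_state(): the state, without advancing time (a new reading comes with each control period).
- eyes.camera(name): name is "scene" or "top" or "wrist"; returns a dict with "pixels" (384x512x3 uint8, red, green, blue), "intrinsics" (3x3 intrinsics, pixels), "k1" (the pictures are not rectified: a ray, as slopes to the right and down, at radius r is drawn at 1 + k1 r^2 times it, then the intrinsics apply), "pose" (4x4, takes a point from camera to world coordinates). Camera axes: x right, y down, z forward; pixel columns grow to the right and rows downward; lengths in m; the calibration is good to about 2 mm. A picture is of the moment at which its call begins. There is no depth.
- order.close_job(): hands the job in; it is judged then, once.
Trained networks look in a picture, given as the dict that the camera call returned (one of the last four; its "shot" number tells which), for a name from the list of things; names that differ only in an ending like _2 or _b are one class to them, and where a whole thing is asked for, a point or a joint stands for the part that bears it (a point fixed in the world has none). Each returns a list of dicts, best first, with "conf" (0 to 1); they miss things now and then, are a little off and sometimes report something else, mostly with a low value. They report only what shows in the picture. A call takes as long as a camera call. They do not tell look-alikes from the thing itself.
- eyes.look_for(name, picture): "bbox" ([left, top, right, bottom] in pixels, round what is visible of it).
The state is a dict: "time": time; "joint_positions": joint angles; "joint_vel": joint speeds; "joint_torque": joint torques, N m; "ee_pos": TCP position; "eef_rot": TCP orientation; "ft_force": force on the tool from outside, world axes, zero at the start; "torque": the same for the moment, N m; "width": finger opening in m; "grip_force": force on a finger pad.
Only numpy, scipy, OpenCV 4.12 (cv2) and the standard library are available. Lean on these libraries where they do the work, as an engineer would, in place of code of your own. Each camera call takes 0.05 s, during which the arm holds its last target. There are 200 camera calls.

### The job

Put both loose steel flasks away in the white bottle box: the one standing on the table and the one hanging on the hook stand, which has to be lifted up and off its hook without wrenching at it. Four of the box's six compartments already hold a flask, and you cannot see which under the closed spring flaps, so feel for the two empty ones; set each flask down upright on the floor of its own compartment, lowered in rather than dropped, and leave everything else on the table where it is.

Things in the scene. Friction and masses are not known exactly. Their poses are not given: they have to be found in the camera images.
- bottle_box: White insulated box, 222 (x) by 328 (y) by 180 mm high, fixed; origin at the centre of its underside, z up. Walls 20 mm, floor 8 mm. 2 by 3 compartments of 88 (x) by 92 (y) mm, centres at x = +-47, y = -98, 0, +98 mm, open to the top but for their flaps; dividers 6 mm thick, as high as the walls. Four hold a flask, two are empty: which ones changes.
- flaps (a point): Middle of the box, at flap height: 176 mm above its underside, axes as the box. Over each compartment two slippery grey flaps 42 mm long (x), 3 mm thick, hinged on its -x and +x edges, meet in a seam along y over its middle. Springs (about 0.5 to 1 N a flap) hold them shut and level; they swing only down, inside, to 86 degrees, and spring back.
- stock_top (a point): Middle of the box, 158 mm above its underside: the height of the loop tops of the flasks stored in it (same kind as the loose ones, centred, loop along the box's y). A press on the middle of a compartment's flaps gives about 20 mm and stops hard if it is full, and goes on giving if it is empty.
- flask_standing: Steel flask, 150 mm high: body 64 mm diameter (54 at the rounded foot) up to 88, shoulder to 102, black cap 35 mm diameter to 117, on it a rigid black loop from 116 to 150 mm, 36 mm wide along its y, 8 mm thick along x, window 22 mm wide, 26 high (117 to 143 mm). 0.25 to 0.5 kg. Stands on the table; origin at the centre of its underside, z up. Hold it by the loop's outer sides, near the top.
- flask_hung: Same kind of flask (same sizes, origin and axes), hanging upright by its loop on the hook of the stand, its x along the hook, underside 61 mm above the table, about 70 mm from the post. Free to swing. To free it raise it 12 to 13 mm (the window allows 18), then move it 100 mm towards the stand's -x, clear of the tip.
- stand: Dark steel hook stand, fixed; origin on the table at the foot of its post, z up. Base plate 12 mm thick, x = -130 to +40, y = +-60 mm. Post 18 mm diameter, 226 mm high with its knob (24 mm diameter). The hook, a round bar 8 mm thick, leaves the post towards -x, its axis 200 mm above the table, to x = -94 mm, then bends up to its tip.
- hook_tip (a point): Centre of the round tip of the hook (4 mm radius), 100 mm from the post along the stand's -x, 207 mm above the table: its top is 7 mm above the top of the bar. Axes as the stand.
- tall_bottle: Pale plastic water bottle with a long neck, 66 mm diameter, 215 mm high, to be left alone; origin at the centre of its underside.
- tin_a: Flat round pellet tin, 68 mm diameter, 24 mm high, to be left alone; origin at the centre of its underside.
- tin_b: Another such tin, to be left alone; origin at the centre of its underside.
- mug: White mug, 82 mm diameter, 92 mm high, handle at its +y, to be left alone; origin at the centre of its underside.
- ear_defenders: Black ear defenders lying flat, two cups 80 mm across and 43 mm high, 110 mm apart along y, headband towards -x; to be left alone; origin on the table between the cups.
- card_box: Cardboard box 150 by 120 by 70 mm, to be left alone; origin at the centre of its underside.
Mind the look-alikes: they are no part of the job. Leave any red look-alike of the flask_standing alone. What is shaped like the flask_hung but purple is not meant.

How it is judged:
At the end, for the whole second after the job is handed in: Both loose flasks stand in compartments of the box: underside within 4 mm of the compartment floor, inside the box's walls, less than 6 degrees off upright, at rest (z of flask_standing in the frame of bottle_box between 0.004 and 0.012 m and x of flask_standing in the frame of bottle_box between -0.091 and 0.091 m and y of flask_standing in the frame of bottle_box between -0.144 and 0.144 m and angle between each of flask_standing, flask_hung's own z axis and vertical below 0.1 rad and linear speed of each of flask_standing, flask_hung below 0.02 m/s and z of flask_hung in the frame of bottle_box between 0.004 and 0.012 m and x of flask_hung in the frame of bottle_box between -0.091 and 0.091 m and y of flask_hung in the frame of bottle_box between -0.144 and 0.144 m); the robot touches nothing.
It fails at once if the standing flask is dropped into the box (its underside below the flaps and moving faster than 0.6 m/s) (z of flask_standing in the frame of bottle_box below 0.15 m and x of flask_standing in the frame of bottle_box between -0.111 and 0.111 m and y of flask_standing in the frame of bottle_box between -0.164 and 0.164 m and linear speed of flask_standing above 0.6 m/s).
It fails at once if the hanging flask is dropped into the box (its underside below the flaps and moving faster than 0.6 m/s) (z of flask_hung in the frame of bottle_box below 0.15 m and x of flask_hung in the frame of bottle_box between -0.111 and 0.111 m and y of flask_hung in the frame of bottle_box between -0.164 and 0.164 m and linear speed of flask_hung above 0.6 m/s).
It fails at once if the hanging flask is wrenched against its stand with more than 40 N (contact force between flask_hung and stand above 40 N).
It fails at once if another thing on the table is moved more than 30 mm or tipped over (distance of any of tall_bottle, tin_a, tin_b, mug, ear_defenders, card_box from where it was at the start of the episode above 0.03 m or angle between any of tall_bottle, tin_a, tin_b, mug, ear_defenders, card_box's own z axis and vertical above 0.5 rad).
It also fails if it takes over 72 s, if anything falls off the work surface, if the arm or the gripper's body presses on something with over 40 N, if the wrist force passes 120 N, or if a joint passes its speed limit or range.

## Working session

There is one attempt and no reset: what is moved stays moved. The work goes in short steps, Python scripts to look and compute and a tool call to move; the robot and the scene stay as the last step left them, time stands still between calls to the robot, and variables do not carry over. Pictures are saved under pics/ and viewed, at most 12 in all, crops included, and the job is handed in when it is done.

Besides the shell and the picture viewer there is one more tool, called after "Emit:" as name([rows], argument=value, ...), one row to a line, values as JSON. arm_command: Moves the arm, as the interface text tells. Its arguments: {"type":"object","properties":{"steps":{"type":"array","items":{"type":"object","properties":{"rot":{"type":"array","items":{"type":"number"}},"slide":{"type":"array","items":{"type":"number"}},"grip":{"type":"number"}}}},"newtons":{"type":"number"}},"required":["steps"]}

```bash
ls; mkdir -p pics
cat > h.py <<'E'
import numpy as np, cv2
from bench import sensors, eyes, order
from scipy.spatial.transform import Rotation as R
def proj(c,P):
    P=np.atleast_2d(P); T=np.linalg.inv(c["pose"]); q=P@T[:3,:3].T+T[:3,3]
    s=q[:,:2]/q[:,2:]; s=s*(1+c["k1"]*(s**2).sum(1,keepdims=True)); K=np.array(c["intrinsics"])
    return s@K[:2,:2].T+K[:2,2]
def ray(c,uv):
    K=np.array(c["intrinsics"]); d=np.linalg.solve(K,[uv[0],uv[1],1])[:2]; s=d.copy()
    for _ in range(20): s=d/(1+c["k1"]*(s@s))
    T=np.array(c["pose"]); v=T[:3,:3]@np.array([s[0],s[1],1]); return T[:3,3],v
def atz(c,uv,z):
    o,v=ray(c,uv); return o+v*(z-o[2])/v[2]
def tri(obs):
    A=np.zeros((3,3));b=np.zeros(3)
    for c,uv in obs:
        o,v=ray(c,uv);v=v/np.linalg.norm(v);M=np.eye(3)-np.outer(v,v);A+=M;b+=M@o
    return np.linalg.solve(A,b)
def save(c,n): cv2.imwrite(f"pics/{n}.png",cv2.cvtColor(c["pixels"],cv2.COLOR_RGB2BGR))
E
cat > a.py <<'E'
from h import *
cs={n:eyes.camera(n) for n in("scene","top")}
import pickle; pickle.dump(cs,open("cs.pkl","wb"))
im=np.hstack([cs[n]["pixels"] for n in cs]); 
for n in cs: save(cs[n],n+"0"); print(n,np.round(cs[n]["pose"],3).tolist(),cs[n]["k1"],cs[n]["intrinsics"][0][0])
for o in ["bottle_box","flask_standing","flask_hung","stand","hook_tip","tall_bottle","tin_a","mug","ear_defenders","card_box"]:
    for n in cs: print(o,n,[(np.round(d["bbox"]).astype(int).tolist(),round(d["conf"],2)) for d in eyes.look_for(o,cs[n])][:4])
print(sensors.read_state())
E
python3 a.py
```

```text
pics
scene [[-0.674, 0.439, -0.594, 1.202], [0.739, 0.385, -0.553, 0.694], [-0.014, -0.812, -0.584, 0.844], [0.0, 0.0, 0.0, 1.0]] -0.1196421001911252 371.4549423904266
top [[0.027, -0.994, 0.101, 0.392], [-1.0, -0.027, 0.002, 0.022], [0.001, -0.101, -0.995, 1.386], [0.0, 0.0, 0.0, 1.0]] 0.03103383744187532 364.87046014405485
bottle_box scene [([164, 152, 285, 258], 0.61)]
bottle_box top [([227, 156, 337, 236], 0.95)]
flask_standing scene [([302, 180, 323, 222], 0.72), ([342, 186, 362, 227], 0.61), ([274, 224, 300, 269], 0.58)]
flask_standing top [([173, 270, 196, 288], 0.9), ([189, 180, 216, 204], 0.62), ([210, 249, 230, 268], 0.55), ([367, 217, 422, 264], 0.32)]
flask_hung scene [([362, 202, 386, 247], 0.76), ([369, 226, 398, 270], 0.64), ([326, 221, 349, 270], 0.6), ([297, 214, 357, 302], 0.19)]
flask_hung top [([146, 258, 169, 277], 0.83), ([127, 231, 145, 250], 0.79), ([148, 190, 170, 210], 0.78)]
stand scene [([299, 217, 357, 307], 0.74)]
stand top [([146, 172, 185, 222], 0.58)]
hook_tip scene [([299, 214, 360, 304], 0.57)]
hook_tip top [([148, 174, 187, 223], 0.6)]
tall_bottle 
[... 693 characters left out ...]
nt_positions': array([ 1.27839661,  0.33220687, -0.06471806,  1.46010946,  0.02157181,
        1.34989431, -0.08849339]), 'joint_vel': array([-0.00266032,  0.00071782, -0.00060731, -0.00108008, -0.00039639,
       -0.00054609, -0.00031146]), 'joint_torque': array([ 2.25057374e-04, -6.23043537e+01,  2.46993051e-02, -3.90120721e+01,
       -6.11454947e-02,  3.15921090e-02, -1.83564438e-06]), 'ee_pos': array([ 0.16662864, -0.60239705,  0.22256674]), 'eef_rot': array([9.90913394e-01, 1.34501463e-01, 3.07365108e-05, 3.27658012e-05]), 'ft_force': array([-0.57586648,  0.82098289, -0.24934694]), 'torque': array([-0.0014873 ,  0.01784423, -0.01010551]), 'grip_force': 0.0, 'width': 0.0871138718093911}
```

```bash
python3 -c "
import cv2
a=cv2.imread('pics/scene0.png')[130:360,140:450];cv2.imwrite('pics/s1.png',cv2.resize(a,(800,594),interpolation=cv2.INTER_CUBIC))
a=cv2.imread('pics/top0.png')[100:310,70:350];cv2.imwrite('pics/t1.png',cv2.resize(a,(800,600),interpolation=cv2.INTER_CUBIC))"
```

```text
(no output)
```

View pics/s1.png

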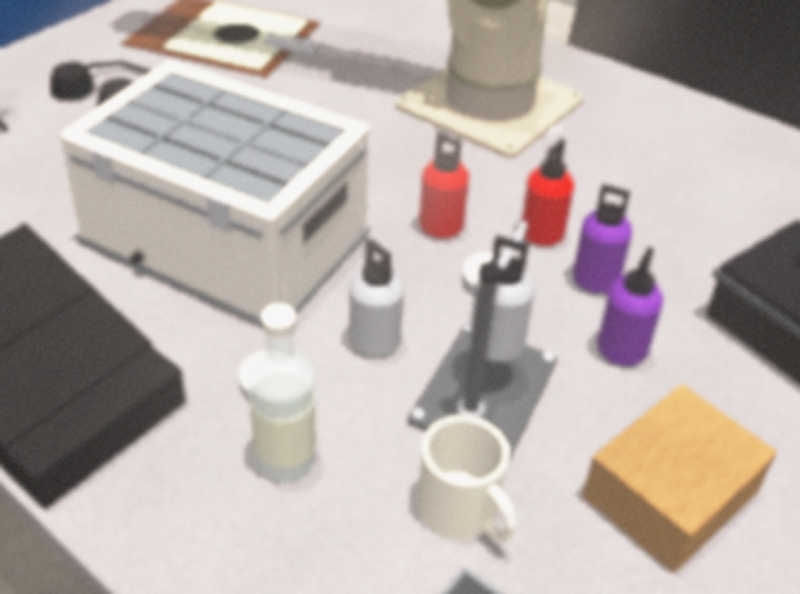

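View pics/t1.png

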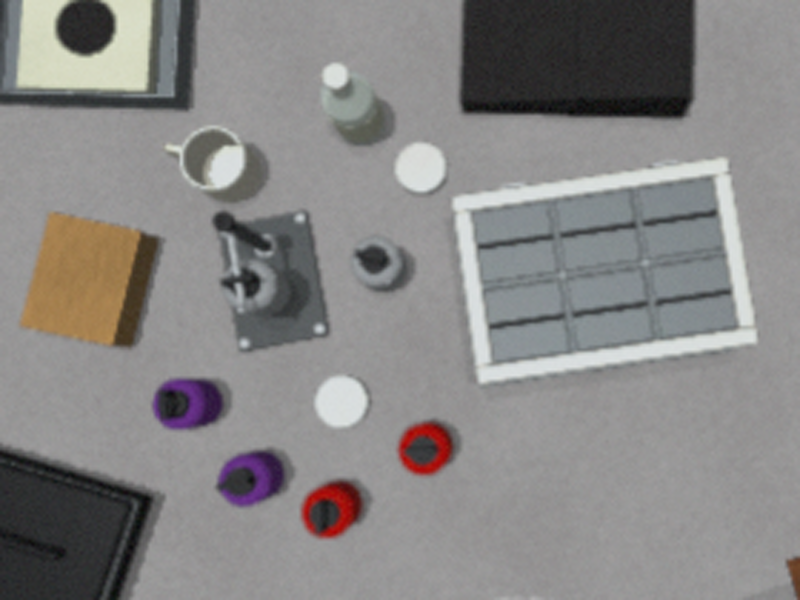

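```bash
cat > b.py <<'E'
from h import *
import pickle; cs=pickle.load(open("cs.pkl","rb")); t,s=cs["top"],cs["scene"]
T=lambda x,y:(70+x/2.857-.3,100+y/2.857-.3); S=lambda x,y:(140+x/2.58-.3,130+y/2.58-.3)
p=[atz(t,T(*q),.18)for q in[(453,197),(727,160),(757,343),(480,383)]]
print("box",np.round(p,3).tolist(),np.round(np.mean(p,0),4),[np.linalg.norm(p[i]-p[(i+1)%4]).round(3) for i in range(4)])
q=[atz(s,S(*q),.18)for q in[(66,132),(270,213),(368,130),(170,68)]]
print("boxS",np.round(q,3).tolist(),np.round(np.mean(q,0),4))
for n,a in dict(bolts=[(301,217),(320,328),(245,343)]).items(): print(n,[np.round(atz(t,T(*x),.012),3).tolist() for x in a])
print("knob",atz(t,T(224,221),.226),"S",atz(s,S(490,266),.226),"foot",atz(t,T(265,245),.012))
print("stand loop",atz(t,T(372,257),.15),"S",atz(s,S(376,243),.15),"tri",tri([(t,T(372,257)),(s,S(376,243))]))
print("stand body",atz(t,T(380,266),.07))
print("hung loop",atz(t,T(235,285),.211),"S",atz(s,S(513,240),.211))
for n,x,z in[("tall",(336,76),.215),("tinA",(420,167),.024),("tinB",(342,401),.024),("mug",(213,158),.092),("red1",(425,446),.15),("red2",(322,513),.15),("pur",(172,403),.15),("pur2",(235,482),.15)]: print(n,np.round(atz(t,T(*x),z),3))
E
python3 b.py
```

```text
box [[0.614, 0.097, 0.18], [0.667, -0.224, 0.18], [0.453, -0.26, 0.18], [0.398, 0.058, 0.18]] [ 0.5331 -0.0823  0.18  ] [np.float64(0.325), np.float64(0.217), np.float64(0.323), np.float64(0.219)]
boxS [[0.667, -0.216, 0.18], [0.614, 0.094, 0.18], [0.412, 0.07, 0.18], [0.472, -0.239, 0.18]] [ 0.5413 -0.073   0.18  ]
bolts [[0.613, 0.308, 0.012], [0.465, 0.276, 0.012], [0.443, 0.374, 0.012]]
knob [0.57129766 0.34962106 0.226     ] S [0.57367196 0.35295031 0.226     ] foot [0.57371258 0.35417527 0.012     ]
stand loop [0.54455996 0.19270789 0.15      ] S [0.54805399 0.19325782 0.15      ] tri [0.54538413 0.19232456 0.14778011]
stand body [0.54319343 0.19314786 0.07      ]
hung loop [0.5009002  0.33749651 0.211     ] S [0.5091131  0.34022072 0.211     ]
tall [0.745 0.233 0.215]
tinA [0.682 0.151 0.024]
tinB [0.371 0.241 0.024]
mug [0.672 0.406 0.092]
red1 [0.323 0.121 0.15 ]
red2 [0.243 0.238 0.15 ]
pur [0.366 0.42  0.15 ]
pur2 [0.276 0.341 0.15 ]
```

Emit:
arm_command([
  {"slide": [0.037, 0.046, 0], "rot": [0, 0, -1], "grip": 0},
  {"slide": [0.037, 0.046, 0], "rot": [0, 0, -1], "grip": 0},
  {"slide": [0.037, 0.046, 0], "rot": [0, 0, -1], "grip": 0},
  {"slide": [0.037, 0.046, 0], "rot": [0, 0, -1], "grip": 0},
  {"slide": [0.037, 0.046, 0], "rot": [0, 0, -1], "grip": 0},
  {"slide": [0.037, 0.046, 0], "rot": [0, 0, -0.9], "grip": 0},
  {"slide": [0.037, 0.046, 0], "grip": 0},
  {"slide": [0.037, 0.046, 0], "grip": 0},
], newtons=20)

```text
schema error: expected keys rot, slide, grip
```

Run:
```python
from h import *
c=eyes.camera("wrist");save(c,"w1");print(np.round(c["pose"],3).tolist(),c["k1"],c["intrinsics"][0][0])
cx=np.array([.534,-.081]);a=np.radians(9.6);M=np.array([[np.cos(a),-np.sin(a)],[np.sin(a),np.cos(a)]])
im=cv2.imread("pics/w1.png")
for x in(-.111,.111):
  for y in(-.164,.164):
    p=proj(c,[*(cx+M@[x,y]),.18])[0];print(x,y,p)
    cv2.drawMarker(im,(int(p[0]),int(p[1])),(0,0,255),0,12,1)
for x in(-.047,.047):
  for y in(-.098,0,.098):
    p=proj(c,[*(cx+M@[x,y]),.178])[0]
    cv2.drawMarker(im,(int(p[0]),int(p[1])),(0,255,0),0,12,1)
cv2.imwrite("pics/w1m.png",im)
```

```text
[[0.267, -0.918, -0.294, 0.247], [-0.964, -0.254, -0.082, -0.581], [0.001, 0.305, -0.952, 0.386], [0.0, 0.0, 0.0, 1.0]] 0.00925485968934571 279.652006981149
-0.111 -0.164 [-487.31468137 -772.4481936 ]
-0.111 0.164 [-2131.06932909 -1301.04446981]
0.111 -0.164 [ -4136.68044032 -10122.92864415]
0.111 0.164 [-35226.37280373 -36388.76384452]
```

View pics/w1m.png

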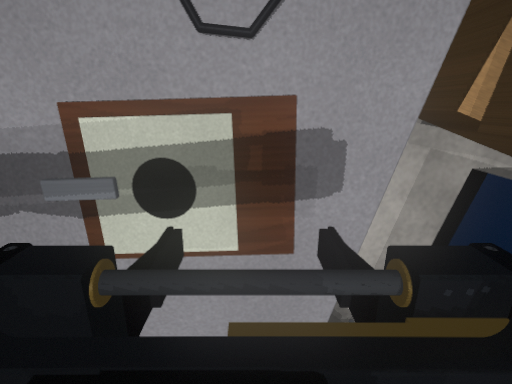

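The picture shows the bare table at the start pose, with a dark-framed board at (180,180): the move was refused because each row needs all the keys.

Emit:
arm_command([
  {"slide": [0.037, 0.046, 0], "rot": [0, 0, -1], "grip": 0},
  {"slide": [0.037, 0.046, 0], "rot": [0, 0, -1], "grip": 0},
  {"slide": [0.037, 0.046, 0], "rot": [0, 0, -1], "grip": 0},
  {"slide": [0.037, 0.046, 0], "rot": [0, 0, -1], "grip": 0},
  {"slide": [0.037, 0.046, 0], "rot": [0, 0, -1], "grip": 0},
  {"slide": [0.037, 0.046, 0], "rot": [0, 0, -0.9], "grip": 0},
  {"slide": [0.037, 0.046, 0], "rot": [0, 0, 0], "grip": 0},
  {"slide": [0.037, 0.046, 0], "rot": [0, 0, 0], "grip": 0},
], newtons=20)

```text
time: 2.15
ee_pos: [0.4636, -0.2329, 0.2229]
eef_rot: [0.997, 0.083, 0.0, 0.0]
ft_force: [0.5, -0.3, 0.2]
width: 0.0148
grip_force: 0.0
```

```bash
cat > w.py <<'E'
from h import *
import sys
n=sys.argv[1]
c=eyes.camera("wrist");save(c,n)
cx=np.array([.534,-.081]);a=np.radians(9.6);M=np.array([[np.cos(a),-np.sin(a)],[np.sin(a),np.cos(a)]])
im=cv2.imread(f"pics/{n}.png")
for x in(-.111,.111):
  for y in(-.164,.164):
    p=proj(c,[*(cx+M@[x,y]),.18])[0]
    if abs(p).max()<900: cv2.drawMarker(im,(int(p[0]),int(p[1])),(0,0,255),0,12,1);print(x,y,p)
for x in(-.047,.047):
  for y in(-.098,0,.098):
    p=proj(c,[*(cx+M@[x,y]),.178])[0]
    if abs(p).max()<900: cv2.drawMarker(im,(int(p[0]),int(p[1])),(0,255,0),0,12,1)
cv2.imwrite(f"pics/{n}m.png",im)
import pickle;pickle.dump(c,open(n+".pkl","wb"))
s=sensors.read_state();print(s["time"],s["ee_pos"],s["eef_rot"],s["joint_positions"],s["ft_force"])
E
python3 w.py w2
```

```text
-0.111 -0.164 [281.18156862 233.4096179 ]
-0.111 0.164 [-131.24908359  234.66775165]
0.111 -0.164 [ 294.66196844 -126.10937897]
0.111 0.164 [-309.90546714 -137.18100372]
2.2 [ 0.46834467 -0.22487253  0.22311142] [ 0.99613792  0.08777895  0.00169075 -0.00111064] [ 0.75452857  0.12514112 -0.42333488  1.71932604  0.04961311  1.30620557
 -1.07376194] [3.16185509 7.99537995 0.65876543]
```

View pics/w2m.png

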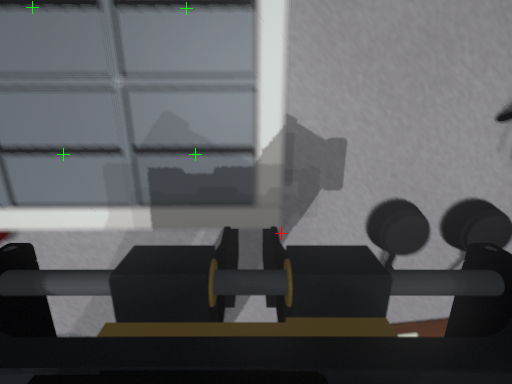

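Box corner at (284,230) and seam at row 151 agree with my markers to about 3 mm. So I'll probe the first compartment.

Emit:
arm_command([
  {"slide": [0.022, 0.025, 0], "rot": [0, 0, 0], "grip": 0},
  {"slide": [0.021, 0.024, -0.015], "rot": [0, 0, 0], "grip": 0},
  {"slide": [0, 0, -0.03], "rot": [0, 0, 0], "grip": 0},
  {"slide": [0, 0, -0.012], "rot": [0, 0, 0], "grip": 0},
  {"slide": [0, 0, -0.006], "rot": [0, 0, 0], "grip": 0},
  {"slide": [0, 0, -0.003], "rot": [0, 0, 0], "grip": 0},
  {"slide": [0, 0, -0.003], "rot": [0, 0, 0], "grip": 0},
  {"slide": [0, 0, 0], "rot": [0, 0, 0], "grip": 0},
])

```text
time: 3.2
ee_pos: [0.5057, -0.1857, 0.1538]
eef_rot: [0.997, 0.083, 0.0, 0.0]
ft_force: [-0.0, -0.2, -0.1]
width: 0.0007
grip_force: 0.6
```

Emit:
arm_command([
  {"slide": [0, 0, -0.004], "rot": [0, 0, 0], "grip": 0},
  {"slide": [0, 0, -0.004], "rot": [0, 0, 0], "grip": 0},
  {"slide": [0, 0, -0.003], "rot": [0, 0, 0], "grip": 0},
  {"slide": [0, 0, 0], "rot": [0, 0, 0], "grip": 0},
  {"slide": [0, 0, 0.02], "rot": [0, 0, 0], "grip": 0},
  {"slide": [0, 0, 0.03], "rot": [0, 0, 0], "grip": 0},
  {"slide": [0.031, 0.005, 0.01], "rot": [0, 0, 0], "grip": 0},
  {"slide": [0.031, 0.005, 0], "rot": [0, 0, 0], "grip": 0},
])

```text
time: 4.2
ee_pos: [0.5689, -0.1757, 0.204]
eef_rot: [0.997, 0.083, 0.001, 0.001]
ft_force: [0.6, -0.5, -0.5]
width: 0.0008
grip_force: 0.0
```

```bash
python3 w.py w3
```

```text
-0.111 -0.164 [324.24385157 362.33140675]
-0.111 0.164 [-59.06561039 365.35354447]
0.111 -0.164 [352.06726537  88.60877095]
0.111 0.164 [-181.92011447   87.15412443]
4.25 [ 0.57144946 -0.17390589  0.2028687 ] [ 9.96466405e-01  8.39819460e-02  1.29871996e-03 -2.22261916e-04] [ 0.60118296  0.31873943 -0.47068325  1.54778884  0.14662378  1.30803367
 -1.28956163] [-3.27872037  2.08870609 -0.83547365]
```

Emit:
arm_command([
  {"slide": [0.031, 0.005, 0], "rot": [0, 0, 0], "grip": 0},
  {"slide": [0, 0, -0.025], "rot": [0, 0, 0], "grip": 0},
  {"slide": [0, 0, -0.012], "rot": [0, 0, 0], "grip": 0},
  {"slide": [0, 0, -0.006], "rot": [0, 0, 0], "grip": 0},
  {"slide": [0, 0, -0.003], "rot": [0, 0, 0], "grip": 0},
  {"slide": [0, 0, -0.003], "rot": [0, 0, 0], "grip": 0},
  {"slide": [0, 0, 0], "rot": [0, 0, 0], "grip": 0},
  {"slide": [0, 0, 0], "rot": [0, 0, 0], "grip": 0},
])

```text
time: 5.25
ee_pos: [0.6009, -0.1711, 0.1586]
eef_rot: [0.997, 0.083, 0.003, 0.002]
ft_force: [-3.3, -0.2, 23.0]
width: 0.0008
grip_force: 11.6
```

Emit:
arm_command([
  {"slide": [0, 0, 0.045], "rot": [0, 0, 0], "grip": 0},
  {"slide": [-0.008, 0.049, 0], "rot": [0, 0, 0], "grip": 0},
  {"slide": [-0.009, 0.048, 0], "rot": [0, 0, 0], "grip": 0},
  {"slide": [0, 0, -0.025], "rot": [0, 0, 0], "grip": 0},
  {"slide": [0, 0, -0.012], "rot": [0, 0, 0], "grip": 0},
  {"slide": [0, 0, -0.005], "rot": [0, 0, 0], "grip": 0},
  {"slide": [0, 0, -0.003], "rot": [0, 0, 0], "grip": 0},
  {"slide": [0, 0, 0], "rot": [0, 0, 0], "grip": 0},
])

```text
time: 6.25
ee_pos: [0.5844, -0.0745, 0.1585]
eef_rot: [0.997, 0.082, 0.004, 0.001]
ft_force: [-5.1, 0.9, 27.9]
width: 0.0005
grip_force: 13.9
```

Emit:
arm_command([
  {"slide": [0, 0, 0.045], "rot": [0, 0, 0], "grip": 0},
  {"slide": [-0.046, -0.008, 0], "rot": [0, 0, 0], "grip": 0},
  {"slide": [-0.046, -0.008, 0], "rot": [0, 0, 0], "grip": 0},
  {"slide": [0, 0, -0.025], "rot": [0, 0, 0], "grip": 0},
  {"slide": [0, 0, -0.012], "rot": [0, 0, 0], "grip": 0},
  {"slide": [0, 0, -0.005], "rot": [0, 0, 0], "grip": 0},
  {"slide": [0, 0, -0.003], "rot": [0, 0, 0], "grip": 0},
  {"slide": [0, 0, 0], "rot": [0, 0, 0], "grip": 0},
])

```text
time: 7.25
ee_pos: [0.4934, -0.09, 0.1585]
eef_rot: [0.997, 0.083, 0.004, 0.001]
ft_force: [-5.7, 0.8, 35.2]
width: 0.0006
grip_force: 17.0
```

Emit:
arm_command([
  {"slide": [0, 0, 0.045], "rot": [0, 0, 0], "grip": 0},
  {"slide": [-0.008, 0.049, 0], "rot": [0, 0, 0], "grip": 0},
  {"slide": [-0.009, 0.048, 0], "rot": [0, 0, 0], "grip": 0},
  {"slide": [0, 0, -0.025], "rot": [0, 0, 0], "grip": 0},
  {"slide": [0, 0, -0.012], "rot": [0, 0, 0], "grip": 0},
  {"slide": [0, 0, -0.005], "rot": [0, 0, 0], "grip": 0},
  {"slide": [0, 0, -0.003], "rot": [0, 0, 0], "grip": 0},
  {"slide": [0, 0, 0], "rot": [0, 0, 0], "grip": 0},
])

```text
time: 8.25
ee_pos: [0.4729, 0.0072, 0.1538]
eef_rot: [0.997, 0.083, 0.0, 0.0]
ft_force: [-0.7, -0.0, 0.1]
width: 0.0005
grip_force: 0.6
```

Emit:
arm_command([
  {"slide": [0, 0, 0.05], "rot": [0, 0, 0], "grip": 0.7},
  {"slide": [0, 0.02, 0.05], "rot": [0, 0, 0], "grip": 0.7},
  {"slide": [0, 0.05, 0.026], "rot": [0, 0, 0], "grip": 0.7},
  {"slide": [0, 0.05, 0], "rot": [0, 0, 0], "grip": 0.7},
  {"slide": [0, 0.05, 0], "rot": [0, 0, 0], "grip": 0.7},
  {"slide": [0, 0.02, 0], "rot": [0, 0, 0], "grip": 0.7},
  {"slide": [0, 0, 0], "rot": [0, 0, 0], "grip": 0.7},
  {"slide": [0, 0, 0], "rot": [0, 0, 0], "grip": 0.7},
])

```text
time: 9.25
ee_pos: [0.4729, 0.1963, 0.2796]
eef_rot: [0.997, 0.083, -0.0, 0.0]
ft_force: [-0.1, -1.0, 0.6]
width: 0.0601
grip_force: 0.0
```

```bash
python3 w.py w4
python3 - <<'E'
from h import *
import pickle; c=pickle.load(open("w4.pkl","rb")); im=cv2.imread("pics/w4.png")
for P in([.5455,.1925,.15],[.504,.338,.211],[.573,.353,.226],[.4755,.331,.207]):
    p=proj(c,P)[0]; print(P,p); cv2.drawMarker(im,(int(p[0]),int(p[1])),(0,0,255),0,8,1)
cv2.imwrite("pics/w4m.png",im)
E
```

```text
-0.111 -0.164 [667.60730732 278.61422203]
-0.111 0.164 [359.28016277 277.88268347]
0.111 -0.164 [793.5804024   46.84050001]
0.111 0.164 [390.28020687  51.81918457]
9.3 [0.47301348 0.19609044 0.27961176] [9.96608970e-01 8.22827432e-02 3.03661044e-05 3.30619875e-04] [ 0.26072795  0.12016998 -0.79758998  1.63065099  0.08742029  1.4275795
 -1.95181717] [-0.69750157  0.95216127 -0.58558701]
[0.5455, 0.1925, 0.15] [264.70789116 117.12366155]
[0.504, 0.338, 0.211] [ 84.13079834 141.6236247 ]
[0.573, 0.353, 0.226] [47.68314373 40.44477274]
[0.4755, 0.331, 0.207] [ 95.52869446 175.32010584]
```

View pics/w4m.png

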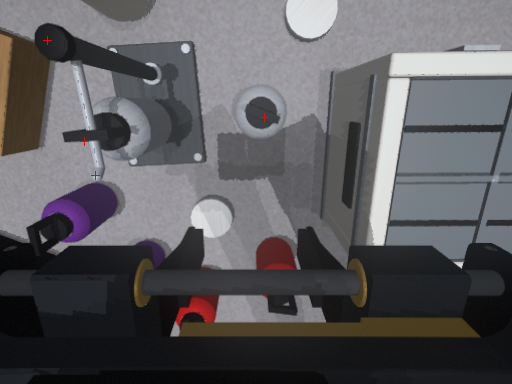

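```bash
python3 -c "
import cv2
a=cv2.imread('pics/w4.png');b=cv2.resize(a[70:160,215:315],(500,450),interpolation=cv2.INTER_CUBIC);c=cv2.resize(a[20:200,30:150],(300,450),interpolation=cv2.INTER_CUBIC)
cv2.imwrite('pics/w4c.png',cv2.hconcat([b,c]))"
```

```text
(no output)
```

View pics/w4c.png

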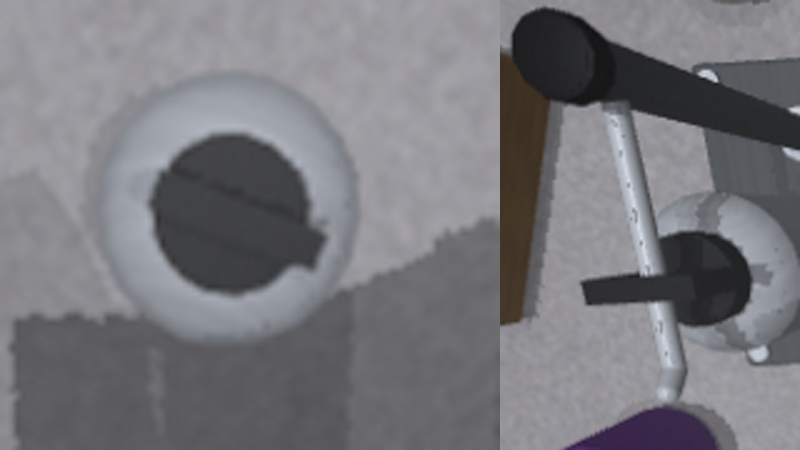

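Run:
```python
from h import *
import pickle; c=pickle.load(open("w4.pkl","rb"))
f=lambda x,y:(215+x/5-.4,70+y/5-.4); g=lambda x,y:(30+(x-500)/2.5-.3,20+y/2.5-.3)
a,b=[atz(c,f(*p),.149) for p in((165,200),(321,252))]
print("stand",a,b,(a+b)/2,np.linalg.norm(a-b),np.degrees(np.arctan2(*(b-a)[1::-1])))
print("bodycircle",atz(c,f(229,210),.08))
a,b=[atz(c,g(*p),.211) for p in((583,292),(692,284))]
print("hung",a,b,(a+b)/2,np.linalg.norm(a-b),np.degrees(np.arctan2(*(b-a)[1::-1])))
print("tip",atz(c,g(668,390),.209),"knob",atz(c,g(550,50),.226),"bar at post",atz(c,g(618,106),.204))
```

```text
stand [0.5497972  0.21070368 0.149     ] [0.54505319 0.17781772 0.149     ] [0.5474252 0.1942607 0.149    ] 0.03322637816849895 -98.20865136318703
bodycircle [0.54885705 0.19489979 0.08      ]
hung [0.50532979 0.35479268 0.211     ] [0.51378096 0.32015675 0.211     ] [0.50955537 0.33747471 0.211     ] 0.03565206413061746 -76.28774653822661
tip [0.47602871 0.32881945 0.209     ] knob [0.57370004 0.35162309 0.226     ] bar at post [0.56341473 0.34636672 0.204     ]
```

Emit:
arm_command([
  {"slide": [0.037, -0.001, 0], "rot": [0, 0, -6], "grip": 0.7},
  {"slide": [0.0375, -0.0005, 0], "rot": [0, 0, -6], "grip": 0.7},
  {"slide": [0, 0, -0.045], "rot": [0, 0, -5.7], "grip": 0.7},
  {"slide": [0, 0, -0.045], "rot": [0, 0, 0], "grip": 0.7},
  {"slide": [0, 0, -0.04], "rot": [0, 0, 0], "grip": 0.7},
  {"slide": [0, 0, -0.0276], "rot": [0, 0, 0], "grip": 0.7},
  {"slide": [0, 0, 0], "rot": [0, 0, 0], "grip": 0.3},
  {"slide": [0, 0, 0], "rot": [0, 0, 0], "grip": 0.3},
], newtons=30)

```text
time: 10.3
ee_pos: [0.5479, 0.1957, 0.1234]
eef_rot: [0.997, -0.072, 0.001, -0.0]
ft_force: [0.3, 0.2, 0.3]
width: 0.0484
grip_force: 0.0
```

```bash
python3 w.py w5
```

```text
-0.111 0.164 [511.32436859 486.7311493 ]
0.111 0.164 [484.04469037 109.88821217]
10.35 [0.54807915 0.19594623 0.123648  ] [ 9.97447321e-01 -7.13976868e-02  1.06935144e-03 -2.61557348e-04] [ 0.1580546   0.4019983  -0.71416084  1.6715308   0.28264935  1.17177137
 -2.34080035] [ 0.25641394 -0.02588019  1.00768262]
```

View pics/w5.png

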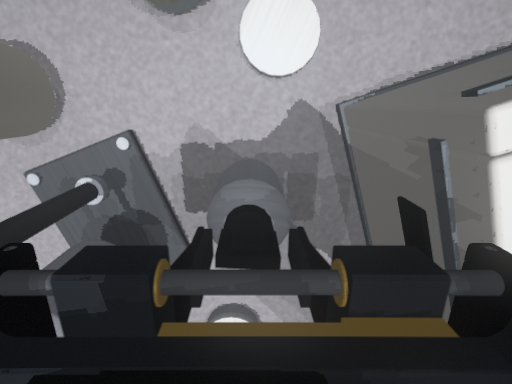

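The loop (220–280, 205–265) sits centred between the fingers, so I'll close and lift.

Emit:
arm_command([
  {"slide": [0, 0, 0], "rot": [0, 0, 0], "grip": 0.2},
  {"slide": [0, 0, 0], "rot": [0, 0, 0], "grip": 0.2},
  {"slide": [0, 0, 0], "rot": [0, 0, 0], "grip": 0.2},
  {"slide": [0, 0, 0.02], "rot": [0, 0, 0], "grip": 0.2},
  {"slide": [0, 0, 0.05], "rot": [0, 0, 0], "grip": 0.2},
  {"slide": [0, 0, 0.055], "rot": [0, 0, 0], "grip": 0.2},
  {"slide": [0, 0, 0.055], "rot": [0, 0, 0], "grip": 0.2},
  {"slide": [0, 0, 0.03], "rot": [0, 0, 0], "grip": 0.2},
], newtons=40)

```text
time: 11.35
ee_pos: [0.547, 0.1965, 0.3361]
eef_rot: [0.997, -0.071, 0.002, -0.001]
ft_force: [0.7, -0.1, -4.5]
width: 0.0355
grip_force: 40.0
```

Emit:
arm_command([
  {"slide": [-0.0185, -0.047, 0], "rot": [0, 0, 4.5], "grip": 0.2},
  {"slide": [-0.0185, -0.047, 0], "rot": [0, 0, 4.5], "grip": 0.2},
  {"slide": [-0.0185, -0.047, 0], "rot": [0, 0, 4.5], "grip": 0.2},
  {"slide": [-0.0185, -0.047, 0], "rot": [0, 0, 4.2], "grip": 0.2},
  {"slide": [0, 0, 0], "rot": [0, 0, 0], "grip": 0.2},
  {"slide": [0, 0, -0.02], "rot": [0, 0, 0], "grip": 0.2},
  {"slide": [0, 0, -0.02], "rot": [0, 0, 0], "grip": 0.2},
  {"slide": [0, 0, -0.02], "rot": [0, 0, 0], "grip": 0.2},
])

```text
time: 12.35
ee_pos: [0.4731, 0.0092, 0.2724]
eef_rot: [0.996, 0.084, 0.0, 0.0]
ft_force: [-0.3, 0.6, -0.8]
width: 0.0355
grip_force: 40.0
```

```bash
python3 w.py w6
```

```text
-0.111 -0.164 [505.87078266 256.79346177]
-0.111 0.164 [186.18427592 256.34778532]
0.111 -0.164 [587.125174     4.95093716]
0.111 0.164 [166.51910483   6.65281761]
12.4 [0.47200483 0.00901514 0.2696654 ] [ 9.96470675e-01  8.39303628e-02 -1.35262022e-03 -2.39984666e-04] [ 0.54869651  0.00538561 -0.65712632  1.74123185  0.00278503  1.39879012
 -1.51164535] [-0.33453758  0.17289422 -5.65657434]
```

View pics/w6m.png

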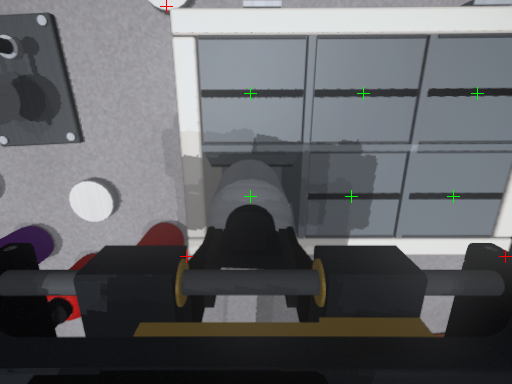

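Flask is central over the near-left compartment, its seam markers on rows 93 and 196 fitting. I'll lower it now.

Emit:
arm_command([
  {"slide": [0, 0, -0.025], "rot": [0, 0, 0], "grip": 0.2},
  {"slide": [0, 0, -0.025], "rot": [0, 0, 0], "grip": 0.2},
  {"slide": [0, 0, -0.025], "rot": [0, 0, 0], "grip": 0.2},
  {"slide": [0, 0, -0.025], "rot": [0, 0, 0], "grip": 0.2},
  {"slide": [0, 0, -0.02], "rot": [0, 0, 0], "grip": 0.2},
  {"slide": [0, 0, -0.01], "rot": [0, 0, 0], "grip": 0.2},
  {"slide": [0, 0, -0.006], "rot": [0, 0, 0], "grip": 0.2},
  {"slide": [0, 0, 0], "rot": [0, 0, 0], "grip": 0.2},
])

```text
time: 13.4
ee_pos: [0.4732, 0.0083, 0.1362]
eef_rot: [0.997, 0.083, 0.0, -0.0]
ft_force: [0.0, 0.6, -5.5]
width: 0.0356
grip_force: 41.8
```

Emit:
arm_command([
  {"slide": [0, 0, -0.002], "rot": [0, 0, 0], "grip": 0.2},
  {"slide": [0, 0, -0.002], "rot": [0, 0, 0], "grip": 0.2},
  {"slide": [0, 0, -0.001], "rot": [0, 0, 0], "grip": 0.2},
  {"slide": [0, 0, -0.001], "rot": [0, 0, 0], "grip": 0.2},
  {"slide": [0, 0, 0], "rot": [0, 0, 0], "grip": 0.2},
  {"slide": [0, 0, 0], "rot": [0, 0, 0], "grip": 0.2},
  {"slide": [0, 0, 0], "rot": [0, 0, 0], "grip": 0.2},
  {"slide": [0, 0, 0], "rot": [0, 0, 0], "grip": 0.2},
])

```text
time: 14.4
ee_pos: [0.474, 0.0083, 0.1315]
eef_rot: [0.997, 0.083, 0.001, 0.0]
ft_force: [-3.5, 0.2, 10.6]
width: 0.0353
grip_force: 41.0
```

Emit:
arm_command([
  {"slide": [0, 0, 0.001], "rot": [0, 0, 0], "grip": 0.5},
  {"slide": [0, 0, 0], "rot": [0, 0, 0], "grip": 0.56},
  {"slide": [0, 0, 0], "rot": [0, 0, 0], "grip": 0.56},
  {"slide": [0, 0, 0], "rot": [0, 0, 0], "grip": 0.56},
  {"slide": [0, 0, 0.02], "rot": [0, 0, 0], "grip": 0.56},
  {"slide": [0, 0, 0.04], "rot": [0, 0, 0], "grip": 0.56},
  {"slide": [0, 0, 0.05], "rot": [0, 0, 0], "grip": 0.56},
  {"slide": [0, 0, 0.04], "rot": [0, 0, 0], "grip": 0.56},
])

```text
time: 15.4
ee_pos: [0.4732, 0.0082, 0.2829]
eef_rot: [0.997, 0.083, 0.0, 0.0]
ft_force: [0.6, 0.3, 0.5]
width: 0.0487
grip_force: 0.0
```

Emit:
arm_command([
  {"slide": [-0.003, 0.05, 0.01], "rot": [0, 0, 1], "grip": 0.7},
  {"slide": [-0.004, 0.055, 0.01], "rot": [0, 0, 1], "grip": 0.7},
  {"slide": [-0.004, 0.055, 0], "rot": [0, 0, 1], "grip": 0.7},
  {"slide": [-0.004, 0.055, 0], "rot": [0, 0, 0.8], "grip": 0.7},
  {"slide": [-0.004, 0.055, 0], "rot": [0, 0, 0], "grip": 0.7},
  {"slide": [-0.004, 0.05, 0], "rot": [0, 0, 0], "grip": 0.7},
  {"slide": [0, 0, 0], "rot": [0, 0, 0], "grip": 0.7},
  {"slide": [0, 0, 0], "rot": [0, 0, 0], "grip": 0.7},
])

```text
time: 16.4
ee_pos: [0.4503, 0.3277, 0.3007]
eef_rot: [0.993, 0.116, -0.0, 0.0]
ft_force: [0.2, -0.9, 0.2]
width: 0.061
grip_force: 0.0
```

```bash
python3 w.py w7; python3 -c "
from h import *
import pickle;c=pickle.load(open('w7.pkl','rb'));p=proj(c,[.5095,.3375,.211])[0];print(p)
im=cv2.imread('pics/w7.png');x,y=[int(v) for v in p];x0=max(0,x-100);y0=max(0,y-90);print(x0,y0)
cv2.imwrite('pics/w7c.png',cv2.resize(im[y0:y0+150,x0:x0+200],(800,600),interpolation=cv2.INTER_CUBIC))"
```

```text
-0.111 -0.164 [737.8135753  296.73018586]
-0.111 0.164 [458.90069063 279.31159841]
0.111 -0.164 [886.15883766  96.07719352]
0.111 0.164 [529.68108318  74.7546557 ]
16.45 [0.45067805 0.32699642 0.30079   ] [ 9.93297853e-01  1.15582076e-01 -4.41415450e-05  3.96401921e-04] [ 0.0753054   0.26933616 -0.94669651  1.47964399  0.21866367  1.50424724
 -2.20790414] [ 1.05098238  0.04358658 -0.48837098]
[253.85924306 131.90027424]
153 41
```

View pics/w7c.png

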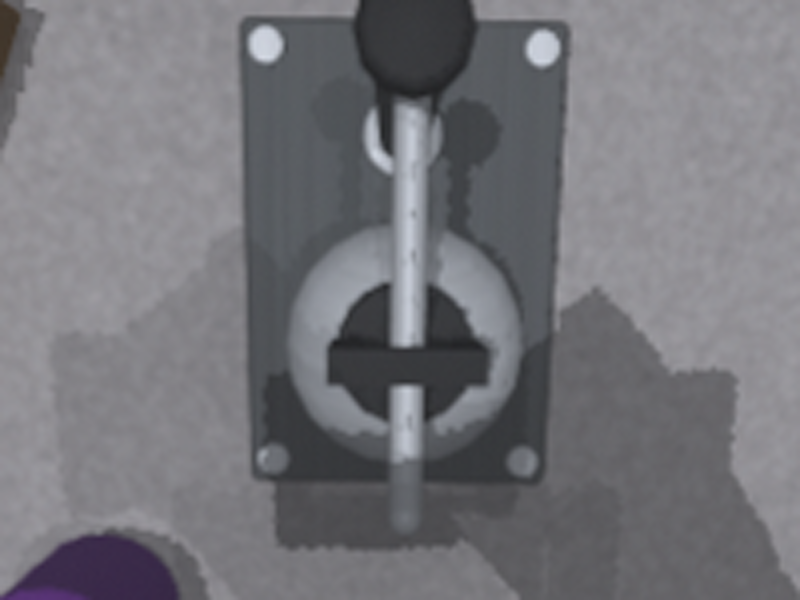

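Loop bar centred at (255,132) as predicted, hook pointing straight down the picture: I'll go down on it.

Emit:
arm_command([
  {"slide": [0.03, 0.005, 0], "rot": [0, 0, 0], "grip": 0.7},
  {"slide": [0.0285, 0.0045, 0], "rot": [0, 0, 0], "grip": 0.7},
  {"slide": [0, 0, -0.04], "rot": [0, 0, 0], "grip": 0.7},
  {"slide": [0, 0, -0.04], "rot": [0, 0, 0], "grip": 0.7},
  {"slide": [0, 0, -0.0245], "rot": [0, 0, 0], "grip": 0.7},
  {"slide": [0, 0, -0.0125], "rot": [0, 0, 0], "grip": 0.7},
  {"slide": [0, 0, 0], "rot": [0, 0, 0], "grip": 0.5},
  {"slide": [0, 0, 0], "rot": [0, 0, 0], "grip": 0.5},
], newtons=30)

```text
time: 17.45
ee_pos: [0.5092, 0.3377, 0.1853]
eef_rot: [0.993, 0.116, 0.001, -0.0]
ft_force: [0.3, 0.4, -0.9]
width: 0.0485
grip_force: 0.0
```

Emit:
arm_command([
  {"slide": [0, 0, 0], "rot": [0, 0, 0], "grip": 0.44},
  {"slide": [0, 0, 0], "rot": [0, 0, 0], "grip": 0.2},
  {"slide": [0, 0, 0], "rot": [0, 0, 0], "grip": 0.2},
  {"slide": [0, 0, 0], "rot": [0, 0, 0], "grip": 0.2},
  {"slide": [0, 0, 0.004], "rot": [0, 0, 0], "grip": 0.2},
  {"slide": [0, 0, 0.004], "rot": [0, 0, 0], "grip": 0.2},
  {"slide": [0, 0, 0.0045], "rot": [0, 0, 0], "grip": 0.2},
  {"slide": [0, 0, 0], "rot": [0, 0, 0], "grip": 0.2},
], newtons=40)

```text
time: 18.45
ee_pos: [0.5087, 0.3377, 0.1968]
eef_rot: [0.993, 0.116, 0.0, -0.0]
ft_force: [0.2, -0.3, -4.9]
width: 0.0356
grip_force: 40.0
```

Emit:
arm_command([
  {"slide": [-0.009, -0.0021, 0], "rot": [0, 0, 0], "grip": 0.2},
  {"slide": [-0.013, -0.003, 0], "rot": [0, 0, 0], "grip": 0.2},
  {"slide": [-0.014, -0.0033, 0], "rot": [0, 0, 0], "grip": 0.2},
  {"slide": [-0.014, -0.0033, 0], "rot": [0, 0, 0], "grip": 0.2},
  {"slide": [-0.014, -0.0033, 0], "rot": [0, 0, 0], "grip": 0.2},
  {"slide": [-0.014, -0.0033, 0], "rot": [0, 0, 0], "grip": 0.2},
  {"slide": [-0.013, -0.003, 0], "rot": [0, 0, 0], "grip": 0.2},
  {"slide": [-0.012, -0.0028, 0], "rot": [0, 0, 0], "grip": 0.2},
])

```text
time: 19.45
ee_pos: [0.4048, 0.3133, 0.1965]
eef_rot: [0.993, 0.116, 0.0, 0.0]
ft_force: [-0.3, 0.1, -3.7]
width: 0.0355
grip_force: 40.0
```

Emit:
arm_command([
  {"slide": [0, 0, 0.03], "rot": [0, 0, 0], "grip": 0.2},
  {"slide": [0, 0, 0.05], "rot": [0, 0, 0], "grip": 0.2},
  {"slide": [0, -0.02, 0.05], "rot": [0, 0, 0], "grip": 0.2},
  {"slide": [0.009, -0.045, 0.007], "rot": [0, 0, -1], "grip": 0.2},
  {"slide": [0.011, -0.05, 0], "rot": [0, 0, -1], "grip": 0.2},
  {"slide": [0.011, -0.05, 0], "rot": [0, 0, -1], "grip": 0.2},
  {"slide": [0.011, -0.05, 0], "rot": [0, 0, -0.8], "grip": 0.2},
  {"slide": [0.011, -0.05, 0], "rot": [0, 0, 0], "grip": 0.2},
])

```text
time: 20.45
ee_pos: [0.4584, 0.0472, 0.3337]
eef_rot: [0.997, 0.083, 0.001, 0.0]
ft_force: [1.2, -0.1, -4.9]
width: 0.0356
grip_force: 40.0
```

Emit:
arm_command([
  {"slide": [0.01, -0.05, 0], "rot": [0, 0, 0], "grip": 0.2},
  {"slide": [0.01, -0.05, 0], "rot": [0, 0, 0], "grip": 0.2},
  {"slide": [0.01, -0.05, 0], "rot": [0, 0, 0], "grip": 0.2},
  {"slide": [0.01, -0.05, 0], "rot": [0, 0, 0], "grip": 0.2},
  {"slide": [0.008, -0.033, 0], "rot": [0, 0, 0], "grip": 0.2},
  {"slide": [0, 0, 0], "rot": [0, 0, 0], "grip": 0.2},
  {"slide": [0, 0, -0.03], "rot": [0, 0, 0], "grip": 0.2},
  {"slide": [0, 0, -0.01], "rot": [0, 0, 0], "grip": 0.2},
])

```text
time: 21.45
ee_pos: [0.5061, -0.1834, 0.2924]
eef_rot: [0.996, 0.084, -0.001, -0.0]
ft_force: [-0.8, 0.0, -1.6]
width: 0.0354
grip_force: 40.0
```

```bash
python3 w.py w8
```

```text
-0.111 -0.164 [310.93554738 247.10823395]
-0.111 0.164 [ 11.17861776 247.26890258]
0.111 -0.164 [328.62214235  14.91715467]
0.111 0.164 [-58.64450074  12.75853844]
21.5 [ 0.50591228 -0.18344977  0.29188674] [ 9.96479812e-01  8.38263775e-02 -8.92494992e-04 -5.70339411e-04] [ 0.72127376  0.14831254 -0.5097892   1.55680018  0.07207419  1.45745267
 -1.19508636] [-0.31678223  0.73832579 -4.01907261]
```

View pics/w8m.png

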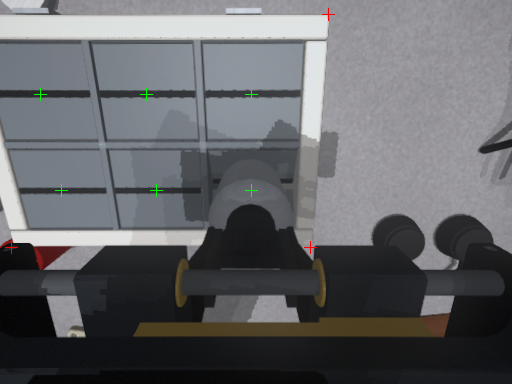

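The flask is over the near-right compartment, whose centre is at (254,190) against my marker at (251,190). I'll lower with a 2 mm shift.

Emit:
arm_command([
  {"slide": [0, -0.002, -0.025], "rot": [0, 0, 0], "grip": 0.2},
  {"slide": [0, 0, -0.025], "rot": [0, 0, 0], "grip": 0.2},
  {"slide": [0, 0, -0.025], "rot": [0, 0, 0], "grip": 0.2},
  {"slide": [0, 0, -0.025], "rot": [0, 0, 0], "grip": 0.2},
  {"slide": [0, 0, -0.025], "rot": [0, 0, 0], "grip": 0.2},
  {"slide": [0, 0, -0.018], "rot": [0, 0, 0], "grip": 0.2},
  {"slide": [0, 0, -0.01], "rot": [0, 0, 0], "grip": 0.2},
  {"slide": [0, 0, -0.004], "rot": [0, 0, 0], "grip": 0.2},
])

```text
time: 22.5
ee_pos: [0.5068, -0.1865, 0.1365]
eef_rot: [0.997, 0.083, 0.0, 0.0]
ft_force: [0.1, 0.2, -3.0]
width: 0.0359
grip_force: 40.6
```

Emit:
arm_command([
  {"slide": [0, 0, -0.002], "rot": [0, 0, 0], "grip": 0.2},
  {"slide": [0, 0, -0.002], "rot": [0, 0, 0], "grip": 0.2},
  {"slide": [0, 0, -0.001], "rot": [0, 0, 0], "grip": 0.2},
  {"slide": [0, 0, 0], "rot": [0, 0, 0], "grip": 0.2},
  {"slide": [0, 0, 0], "rot": [0, 0, 0], "grip": 0.2},
  {"slide": [0, 0, 0], "rot": [0, 0, 0], "grip": 0.2},
  {"slide": [0, 0, 0], "rot": [0, 0, 0], "grip": 0.2},
  {"slide": [0, 0, 0], "rot": [0, 0, 0], "grip": 0.2},
])

```text
time: 23.5
ee_pos: [0.5068, -0.1866, 0.1318]
eef_rot: [0.997, 0.083, 0.0, 0.0]
ft_force: [0.5, 0.7, 1.7]
width: 0.0359
grip_force: 40.7
```

Contact with the floor just shows; one more millimetre.

Emit:
arm_command([
  {"slide": [0, 0, -0.001], "rot": [0, 0, 0], "grip": 0.2},
  {"slide": [0, 0, 0], "rot": [0, 0, 0], "grip": 0.2},
  {"slide": [0, 0, 0], "rot": [0, 0, 0], "grip": 0.2},
  {"slide": [0, 0, 0], "rot": [0, 0, 0], "grip": 0.2},
  {"slide": [0, 0, 0], "rot": [0, 0, 0], "grip": 0.2},
  {"slide": [0, 0, 0], "rot": [0, 0, 0], "grip": 0.2},
  {"slide": [0, 0, 0], "rot": [0, 0, 0], "grip": 0.2},
  {"slide": [0, 0, 0], "rot": [0, 0, 0], "grip": 0.2},
])

```text
time: 24.5
ee_pos: [0.5071, -0.1866, 0.1317]
eef_rot: [0.997, 0.083, 0.001, 0.0]
ft_force: [-3.1, 0.8, 9.5]
width: 0.0356
grip_force: 41.0
```

Emit:
arm_command([
  {"slide": [0, 0, 0.001], "rot": [0, 0, 0], "grip": 0.5},
  {"slide": [0, 0, 0], "rot": [0, 0, 0], "grip": 0.56},
  {"slide": [0, 0, 0], "rot": [0, 0, 0], "grip": 0.56},
  {"slide": [0, 0, 0], "rot": [0, 0, 0], "grip": 0.56},
  {"slide": [0, 0, 0.02], "rot": [0, 0, 0], "grip": 0.56},
  {"slide": [0, 0, 0.04], "rot": [0, 0, 0], "grip": 0.56},
  {"slide": [0, 0, 0.05], "rot": [0, 0, 0], "grip": 0.56},
  {"slide": [0, 0, 0.04], "rot": [0, 0, 0], "grip": 0.56},
])

```text
time: 25.5
ee_pos: [0.5067, -0.1865, 0.2835]
eef_rot: [0.997, 0.083, 0.001, 0.0]
ft_force: [0.4, 0.6, -1.0]
width: 0.0487
grip_force: 0.0
```

Emit:
arm_command([
  {"slide": [-0.03, 0, 0.03], "rot": [0, 0, 0], "grip": 0.56},
  {"slide": [-0.03, 0, 0.03], "rot": [0, 0, 0], "grip": 0.56},
  {"slide": [0, 0, 0], "rot": [0, 0, 0], "grip": 0.56},
  {"slide": [0, 0, 0], "rot": [0, 0, 0], "grip": 0.56},
  {"slide": [0, 0, 0], "rot": [0, 0, 0], "grip": 0.56},
  {"slide": [0, 0, 0], "rot": [0, 0, 0], "grip": 0.56},
  {"slide": [0, 0, 0], "rot": [0, 0, 0], "grip": 0.56},
  {"slide": [0, 0, 0], "rot": [0, 0, 0], "grip": 0.56},
])

```text
time: 26.5
ee_pos: [0.4467, -0.1865, 0.3413]
eef_rot: [0.997, 0.083, -0.0, -0.0]
ft_force: [0.3, 0.0, -0.5]
width: 0.0493
grip_force: 0.0
```

```bash
python3 w.py w9
```

```text
-0.111 -0.164 [311.37717058 183.40901979]
-0.111 0.164 [ 37.37928511 183.49221542]
0.111 -0.164 [327.28043452 -40.99855643]
0.111 0.164 [-18.86772246 -42.85096781]
26.55 [ 0.44665482 -0.18649324  0.34136206] [ 9.96519353e-01  8.33617163e-02 -4.79582133e-05 -3.60425993e-05] [ 0.78876898  0.00594999 -0.48496667  1.59305257  0.00274425  1.54339231
 -1.10014509] [-0.19395981 -0.01653874 -0.49752103]
```

View pics/w9.png

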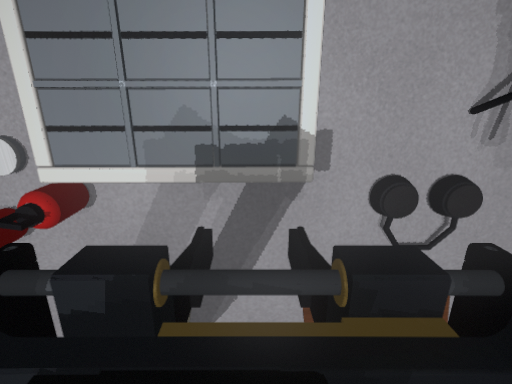

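All six flaps are shut again, with the near-row seams at row 128, and the gripper is empty and clear at 1.0 N or less. I'm handing the job in.

```bash
python3 -c "
from bench import order;print(order.close_job())"
```

```text
the job is handed in; nothing more can be done
None
```

Both flasks were lowered onto the floors of the two empty compartments (robot side, at the two ends in y) and released; all the flaps closed again, and I handed the job in at about 27 s without getting a verdict back.

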